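Pack a vial carton into the latching carry case

ROBOT

A 6-joint arm with a two-finger parallel gripper is mounted at the origin on a cart in front of the work surface, level with it; the furniture and walls round the work are solid. World frame = base frame: x ahead of the robot, y to its left, z up, the work surface at z = 0. Lengths are in m, angles in rad, forces in N, time in s.
With the tool pointing down it reaches from about 0.35 to 0.8 m from the base axis. Payload 7.3 kg.
Tool frame: the origin (TCP) lies between the finger pads; the fingertips stand 17 mm ahead of it and the grasp point (between the pads) lies 2 mm behind it; z points along the fingers, y is the line along which they close (so a half turn about z gives the same grasp; the last joint's range is limited). The gripper opens to 85 mm and grips with 20 to 120 N. Pads are 22 mm wide; open, the fingers measure 114 mm over their backs; the gripper's body (76 mm by 85 mm) begins 54 mm behind the grasp point. The pads swing forward as they close: fully open they stand 13 mm farther back than shut.
Start: joints at [1.078, 0.342, 1.524, -0, 1.275, -0.146], TCP at [0.178, 0.494, 0.248] pointing down, gripper open.
Joint ranges: [-2.53, 2.53], [-0.77, 2.02], [0.04, 2.7], [-1, 4.14], [0.28, 2.66], [-3.11, 3.11]. Speed limits (rad/s): [2.57, 2.57, 3.14, 3.14, 3.14, 3.14].

INTERFACE

Orientations are given as a unit quaternion [x, y, z, w].
In Python, from station import monitor, camera, workorder gives the robot as it stands.
- The arm moves only by the tool step_arm, never from a script. Its argument "increments" is one flat list of numbers, 6 for each row, row after row: the shift along the tool's x, y, z in cm, then the turn, a rotation vector about the tool's x, y, z in degrees. A call has 1 to 10 rows; each row shifts and turns the commanded pose from where the row before left it, along the tool's axes as they then stand; what a row does not reach is not made up. A row lasts 1/8 s, in which the tool goes at most 62.5 mm and 10.7 degrees, less where a joint would pass 70% of its speed; a pose out of reach is approached as far as the arm can. A call is refused whole if a number of a shift passes 6.25 or a number of a turn 10.7, either way. A call with a gripper value outside its range is refused whole. "fingers" is the opening, from -1 (shut) to 1 (fully open), set as the call begins (left out, the last holds). The fingers move at their own pace and stop on an object; "force" is the grip in N (left out, the last holds). Time passes only in rows, so rows that do not move let the fingers close. It gives the time, the measured TCP pose, the force, the opening and the grip force at its end, in the units of the state.
- monitor.state(): the state, without advancing time (a new reading comes with each control period).
- camera(name): name is "scene" or "top"; returns a dict with "pixels" (384x512x3 uint8, red, green, blue), "vfov" (degrees; the focal length in pixels is half the picture's height over the tangent of half this angle, whatever the lens; pixels are square), "cx", "cy" (the principal point, pixels), "camera_from_world" (4x4, takes a point from world to camera coordinates). Camera axes: x right, y up, looking along -z (the intrinsics and any distortion apply to the point x, -y, -z); pixel columns grow to the right and rows downward; lengths in m; the calibration is good to about 2 mm. A picture is of the moment at which its call begins. There is no depth.
- workorder.job_done(): hands the job in; it is judged then, once.
The state is a dict: "t": time; "q": joint angles; "joint_vel": joint speeds; "tau": joint torques, N m; "tool_pos": TCP position; "eef_rot": TCP orientation; "ft_force": force on the tool from outside, world axes, zero at the start; "ft_torque": the same for the moment, N m; "finger_gap": opening from 0.0 (shut) to 1.0 (fully open); "grasp_force": force on a finger pad.
Only numpy, scipy, OpenCV 4.12 (cv2) and the standard library are available. Lean on these libraries where they do the work, as an engineer would, in place of code of your own. Each camera call takes 0.05 s, during which the arm holds its last target. There are 200 camera calls.

TASK

Press down the thumb tab on the front of the grey carry case so that its sprung lid pops fully open, lay the blue-and-white vial carton that lies on the table flat inside (set it down, do not drop it), then push the lid down until the latch snaps and it stays shut. Leave the large white tape roll and the stapler where they are.

Things in the scene. Friction and masses are not known exactly. Their poses are not given: they have to be found in the camera images.
- case: grey hard-shell carry case, 152 (x) x 112 (y) mm, 61 mm tall when shut; it does not shift. Origin: centre of its underside. Its -x side is the front with the latch, +x the hinge side. The lower tray is 26 mm tall, walls and floor 5 mm: inside 142 (x) x 102 (y) mm. The carton lies in it along the case's x, stands out above the rim, and the hollow lid covers it (57 mm from table to lid's inside)
- case_in (a point): centre of the case's inner floor, 5 mm above the table; axes as the case
- lid (a joint): angle of the lid in rad: 0 shut, 1.6 fully open (upright, free edge about 178 mm above the table). A damped spring pushes it open all the way within a second (0.26 N m when shut, 0.10 when open); only the latch holds it shut. It turns about the case's y axis at the rear top edge of the tray
- lid_hinge (a point): middle of the hinge line, on the rear (+x) edge of the case, 26 mm above the table. The lid is 152 mm long from hinge to free edge, 112 mm wide; its outer face lies 35 mm off the plane of hinge and rim. When open, the outer face looks to the case's +x: push it from behind, then follow it over and down
- lid_front (a point): point on the outer face of the lid, in the middle of its width, 20 mm from its free edge (132 mm from the hinge); when shut it is the place to press down, 61 mm above the table
- latch (a joint): angle of the latch rocker in rad: 0 at rest (hooked), 0.5 tab fully down; lets the lid go at about 0.2 and springs back when released. At the tab's middle it takes about 1 N to start, 2.5 N at the stop. When the lid is pushed down to 0 the hook rides aside and snaps over: about 5 to 10 N near the lid's free edge
- tab_top (a point): middle of the upper face of the black thumb tab, 36 mm wide (case y) and 30 mm long (case x), 30 mm above the table and 32 mm in front of the case's front wall; press it straight down, its middle travels about 12 mm
- carton: white folding carton with blue print, 50 (x) x 106 (y) x 43 (z) mm, about 0.09 kg. Origin: centre of its underside; y along its length, z up. Lies flat on the table; grasp across the 50 mm width
- tape_roll: roll of white tape lying flat, 92 mm across, 36 mm high; not to be moved. Origin: centre of its underside
- stapler: blue desk stapler, 36 (x) x 133 (y) x 45 (z) mm; not to be moved. Origin: centre of its underside

How it is judged:
By the outcome, as a careful person would: the job done as asked, in the order asked, and still so for the second after the job is handed in, with the robot touching nothing.
It also fails if it takes over 64 s, if anything falls off the work surface, if the arm or the gripper's body presses on something with over 40 N, if the wrist force passes 120 N, or if a joint passes its speed limit or range.

## Working session

There is one attempt and no reset: what is moved stays moved. The work goes in short steps, Python scripts to look and compute and a tool call to move; the robot and the scene stay as the last step left them, time stands still between calls to the robot, and variables do not carry over. Pictures are saved under pics/ and viewed, at most 14 in all, crops included, and the job is handed in when it is done.

Besides the shell and the picture viewer there is one more tool, called after "Emit:" as name(argument=value, ...), one argument or row to a line, values as JSON. step_arm: Moves the arm, as the interface text tells. Its arguments: {"type":"object","properties":{"increments":{"type":"array"},"fingers":{"type":"number"},"force":{"type":"number"}},"required":["increments"]}

```bash
mkdir -p pics; python3 - <<'E'
from station import monitor,camera
import cv2,numpy as np
for n in("scene","top"):
    c=camera(n); cv2.imwrite(f"pics/{n}0.png",c["pixels"][:,:,::-1]); print({k:v for k,v in c.items() if k!="pixels"})
s=monitor.state();print(s)
E
```

```text
{'vfov': 43.04645940609256, 'cx': 254.85518753710016, 'cy': 188.55107539995774, 'camera_from_world': array([[ 0.63886854, -0.76925541,  0.00964903, -0.30981988],
       [ 0.36228235,  0.31189366,  0.87833584, -0.27093063],
       [-0.67867407, -0.55764546,  0.4779467 , -1.1484718 ],
       [ 0.        ,  0.        ,  0.        ,  1.        ]])}
{'vfov': 51.78248157067932, 'cx': 256.0288871306859, 'cy': 189.88863779100933, 'camera_from_world': array([[-0.02963174, -0.99931509, -0.02216576,  0.03584331],
       [ 0.99288769, -0.03198481,  0.11467787, -0.53817737],
       [-0.11530829, -0.01861   ,  0.99315541, -0.99352241],
       [ 0.        ,  0.        ,  0.        ,  1.        ]])}
{'t': 0.1, 'q': array([ 1.07801566e+00,  3.42667468e-01,  1.52493309e+00, -4.27091379e-05,
        1.27538924e+00, -1.46007265e-01]), 'joint_vel': array([ 0.00112672, -0.00134272, -0.00258183,  0.00059336,  0.00097569,
       -0.00129152]), 'tau': array([-4.16722332e-04, -4.34449553e+01, -2.46490055e+01, -3.46149682e-04,
        4.67360427e-03,  2.25848754e-05]), 'tool_pos': array([0.17826199, 0.49345063, 0.2476839 ]), 'eef_rot': array([ 1.72513074e-01,  9.85006980e-01, -6.69656457e-04, -1.99953510e-04]), 'ft_force': array([-0.08461264, -0.05349078,  0.34072638]), 'ft_torque': array([-0.07801556,  0.01590938, -0.02939971]), 'grasp_force': 0.0, 'finger_gap': 1.00218181704741}
```

View pics/scene0.png

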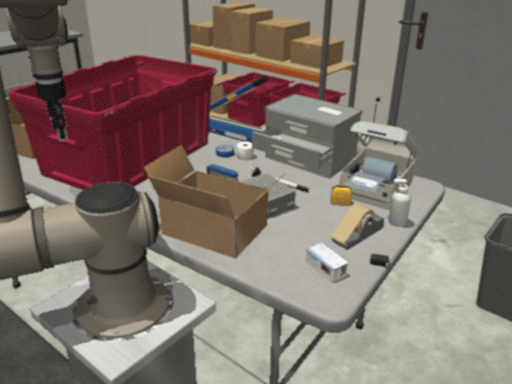

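View pics/top0.png

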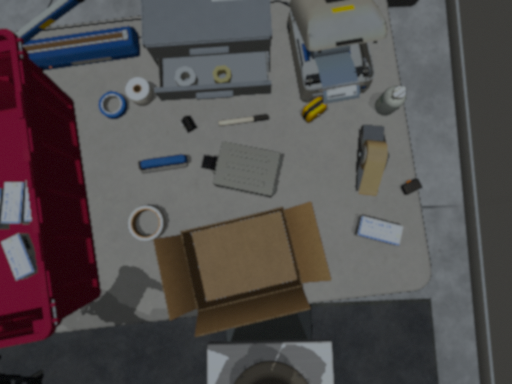

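```bash
cat > h.py <<'E'
import numpy as np,cv2
def ray(c,px):
    f=192/np.tan(np.radians(c["vfov"]/2)); M=c["camera_from_world"]; R=M[:3,:3]
    px=np.atleast_2d(np.asarray(px,float))
    d=np.c_[(px[:,0]-c["cx"])/f,-(px[:,1]-c["cy"])/f,-np.ones(len(px))]@R
    return -R.T@M[:3,3],d
def onz(c,px,z):
    o,d=ray(c,px); return o+d*((z-o[2])/d[:,2])[:,None]
def proj(c,P):
    f=192/np.tan(np.radians(c["vfov"]/2)); M=c["camera_from_world"]
    p=np.atleast_2d(P)@M[:3,:3].T+M[:3,3]
    return np.c_[c["cx"]+f*p[:,0]/-p[:,2],c["cy"]-f*p[:,1]/-p[:,2]]
E
python3 - <<'E'
from station import camera
from h import *
c=camera("top");im=c["pixels"][:,:,::-1]
a=cv2.resize(im[130:255,120:280],None,fx=4,fy=4,interpolation=cv2.INTER_CUBIC)
b=cv2.resize(im[205:255,345:415],None,fx=4,fy=4,interpolation=cv2.INTER_CUBIC)
o=np.zeros((500,800,3),np.uint8);o[:,:640]=a; o=np.vstack([o[:, :640]]);cv2.imwrite("pics/case.png",o)
hsv=cv2.cvtColor(im.copy(),cv2.COLOR_BGR2HSV)
for x,y in[(247,167),(230,150),(209,162),(380,230),(370,226),(300,190),(146,208),(340,230),(160,163)]:print((x,y),hsv[y,x],im[y,x])
s=camera("scene");im=s["pixels"][:,:,::-1]
a=cv2.resize(im[150:290,210:360],None,fx=4,fy=4,interpolation=cv2.INTER_CUBIC);cv2.imwrite("pics/sc.png",a)
E
```

```text
(247, 167) [ 45  10 103] [ 99 103 101]
(230, 150) [50  8 99] [96 99 97]
(209, 162) [150  27  19] [19 17 19]
(380, 230) [105  23 155] [155 148 141]
(370, 226) [106  28 156] [156 147 139]
(300, 190) [ 45   4 115] [113 115 114]
(146, 208) [ 16  36 133] [114 124 133]
(340, 230) [ 45   4 115] [113 115 114]
(160, 163) [106 180 105] [105  65  31]
```

View pics/case.png

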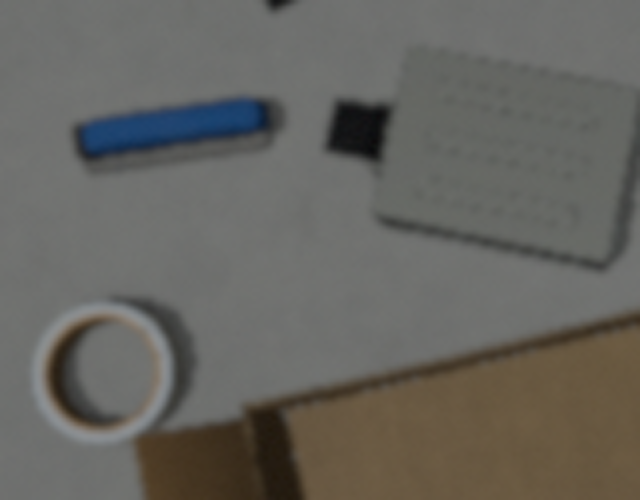

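View pics/sc.png

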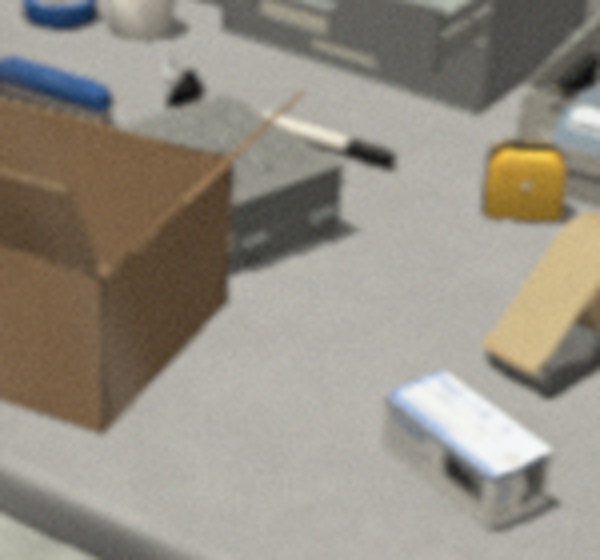

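```bash
python3 - <<'E'
from station import camera
from h import *
c=camera("top");s=camera("scene")
im=c["pixels"][:,:,::-1].copy();hsv=cv2.cvtColor(im,cv2.COLOR_BGR2HSV)
k=lambda x,y:((x+.5)/4-.5+120,(y+.5)/4-.5+130)
cor=np.array([k(408,45),k(637,88),k(605,256),k(376,216)])
P=onz(c,cor,.061);print("lid",P.round(4),[np.linalg.norm(P[i]-P[(i+1)%4]).round(4) for i in range(4)],P.mean(0))
def blob(m,x0,x1,y0,y1):
    q=np.zeros_like(m);q[y0:y1,x0:x1]=m[y0:y1,x0:x1]
    n,l,st,ce=cv2.connectedComponentsWithStats(q);i=1+np.argmax(st[1:,4]);
    ct=cv2.findContours((l==i).astype(np.uint8),0,2)[0][0];return ce[i],cv2.minAreaRect(ct),st[i]
ce,r,st=blob((hsv[...,2]<55).astype(np.uint8),198,217,150,175);print("tab",ce,r,st,onz(c,ce,.03),onz(c,cv2.boxPoints(r),.03).round(4).tolist())
m=((hsv[...,1]>14)&(hsv[...,0]>85)&(hsv[...,0]<125)|(hsv[...,2]>135)).astype(np.uint8)
ce,r,st=blob(m,345,415,205,255);print("carton",ce,r,st,onz(c,ce,.043))
B=onz(c,cv2.boxPoints(r),.043);print(B.round(4).tolist(),[np.linalg.norm(B[i]-B[(i+1)%4]).round(4) for i in range(4)])
# box top: scene corner (105,272)/4+(210,150) & top near right corner
o1,d1=ray(s,[(210+105/4,150+272/4)]);
for p in[(287,212),(298,283),(308,290),(305,310)]:
    o2,d2=ray(c,[p]);A=np.c_[d1[0],-d2[0]];t=np.linalg.lstsq(A,o2-o1,rcond=None)[0]
    print(p,o1+d1[0]*t[0],o2+d2[0]*t[1])
cv2.imwrite("pics/carton.png",cv2.resize(im[195:265,335:425],None,fx=6,fy=6,interpolation=cv2.INTER_CUBIC))
E
```

```text
lid [[ 0.6645  0.1028  0.061 ]
 [ 0.6315 -0.0423  0.061 ]
 [ 0.5249 -0.0184  0.061 ]
 [ 0.555   0.1253  0.061 ]] [np.float64(0.1488), np.float64(0.1092), np.float64(0.1467), np.float64(0.1118)] [0.59399238 0.04186282 0.061     ]
tab [209.19018405 162.14110429] ((208.9729766845703, 162.16217041015625), (13.1519193649292, 12.494322776794434), 9.462321281433105) [202 156  15  14 163] [[0.6163646  0.13984943 0.03      ]] [[0.6035, 0.1604, 0.03], [0.6361, 0.1545, 0.03], [0.6292, 0.1204, 0.03], [0.5966, 0.1264, 0.03]]
carton [378.96041667 230.45520833] ((379.27691650390625, 230.484619140625), (45.694725036621094, 21.8387451171875), 15.255118370056152) [356 215  47  32 960] [[ 0.42510152 -0.28696838  0.043     ]]
[[0.4156, -0.2248, 0.043], [0.468, -0.2423, 0.043], [0.4344, -0.3507, 0.043], [0.3825, -0.3327, 0.043]] [np.float64(0.0553), np.float64(0.1134), np.float64(0.055), np.float64(0.1128)]
(287, 212) [0.41132262 0.00961639 0.03794955] [ 0.47846569 -0.05785792  0.04570237]
(298, 283) [ 0.3145362  -0.07734856  0.11929243] [ 0.31031706 -0.07253555  0.11941792]
(308, 290) [ 0.29641321 -0.09363251  0.13452366] [ 0.29604161 -0.09321168  0.13453143]
(305, 310) [ 0.27827877 -0.10992674  0.14976451] [ 0.25549154 -0.08297348  0.15146712]
```

View pics/carton.png

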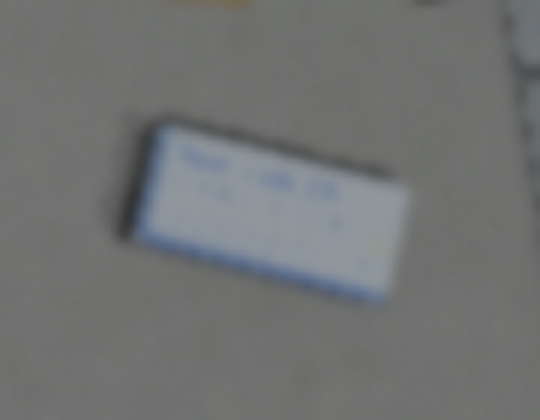

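Emit:
step_arm(
  increments=[0, 0, -2, 0, 0, 10.3, 0, 0, -2, 0, 0, 10.3, 0, 0, -2, 0, 0, 10.3, 0, 0, -2, 0, 0, 10.3, 0, 0, -2, 0, 0, 10.3, 0, 0, -2, 0, 0, 10.3, 0, 0, -2, 0, 0, 10.3, 0, 0, -1, 0, 0, 10.3],
  fingers=-1,
)

```text
t: 1.3
tool_pos: [0.1785, 0.4939, 0.3994]
eef_rot: [0.78, 0.625, 0.001, -0.0]
ft_force: [-0.5, 0.5, 0.8]
finger_gap: -0.001
grasp_force: 0.0
```

```bash
cat >> h.py <<'E'
from scipy.spatial.transform import Rotation as Ro
C=np.array([.594,.0419,0.]); A=np.radians(-12.3-90)  # case centre, heading of case x
def case(p): # case coords -> world
    c,s=np.cos(A),np.sin(A); p=np.asarray(p,float); return C+[c*p[0]-s*p[1],s*p[0]+c*p[1],p[2]]
def go(st,P):  # cm along tool axes to reach world P
    R=Ro.from_quat(st["eef_rot"]); return (R.inv().apply(np.asarray(P)-st["tool_pos"])*100).round(2)
E
python3 - <<'E'
from station import monitor,camera
from h import *
s=monitor.state();print(s["tool_pos"],s["q"].round(3),Ro.from_quat(s["eef_rot"]).as_matrix().round(3),s["finger_gap"])
print("tab above",case([-.108,0,.03]),go(s,case([-.108,0,.15])))
c=camera("top");k=lambda x,y:((x+.5)/6-.5+335,(y+.5)/6-.5+195)
P=onz(c,[k(158,122),k(410,187),k(387,298),k(136,240)],.043);print(P.round(4),P.mean(0))
for i in range(4):
    d=P[(i+1)%4]-P[i];print(np.linalg.norm(d),np.degrees(np.arctan2(d[1],d[0])))
E
```

```text
[0.17847357 0.49388258 0.39943033] [1.078 0.274 1.212 0.    1.654 1.298] [[ 0.218  0.976  0.001]
 [ 0.976 -0.218  0.001]
 [ 0.001  0.    -1.   ]] -0.0013893788250037083
tab above [0.61700728 0.14742092 0.03      ] [-24.28  50.35  24.93]
[[ 0.4655 -0.2442  0.043 ]
 [ 0.4351 -0.3475  0.043 ]
 [ 0.3893 -0.3347  0.043 ]
 [ 0.4164 -0.2321  0.043 ]] [ 0.42657012 -0.28964342  0.043     ]
0.10770873091248487 -106.40217373924924
0.04749905534341018 164.33839302549308
0.10613835935341051 75.21425658908379
0.0505381395908138 -13.877107475161162
```

Emit:
step_arm(
  increments=[-2, 4.2, 0, 0, 0, 0, -2, 4.2, 0, 0, 0, 0, -2, 4.2, 0, 0, 0, 0, -2, 4.2, 0, 0, 0, 0, -2, 4.2, 0, 0, 0, 0, -2, 4.2, 0, 0, 0, 0, -2, 4.2, 0, 0, 0, 0, -2, 4.2, 0, 0, 0, 0, -2, 4.2, 0, 0, 0, 0, -2, 4.2, 0, 0, 0, 0],
)

```text
t: 2.6
tool_pos: [0.5473, 0.208, 0.3979]
eef_rot: [0.778, 0.629, -0.0, -0.0]
ft_force: [0.4, 0.4, -0.3]
finger_gap: -0.002
grasp_force: 0.0
```

Emit:
step_arm(
  increments=[-2, 4.2, 2, 0, 0, 0, -2, 4.2, 2, 0, 0, 0, 0, 0, 4, 0, 0, 0, 0, 0, 4, 0, 0, 0, 0, 0, 4, 0, 0, 0, 0, 0, 4, 0, 0, 0, 0, 0, 4, 0, 0, 0, 0, 0, 0, 0, 0, 0],
)

```text
t: 3.6
tool_pos: [0.6178, 0.1519, 0.1547]
eef_rot: [0.778, 0.628, -0.003, -0.002]
ft_force: [-0.9, 0.6, 1.0]
finger_gap: 0.001
grasp_force: 0.0
```

```bash
python3 - <<'E'
from station import monitor,camera
from h import *
s=monitor.state();print(s["tool_pos"],s["q"].round(3))
print(go(s,case([-.11,0,.15])))
c=camera("scene");cv2.imwrite("pics/s2.png",cv2.resize(c["pixels"][60:290,120:420,::-1],None,fx=2.5,fy=2.5))
E
```

```text
[0.61776411 0.15185706 0.15468488] [0.121 0.628 1.316 0.    1.206 0.333]
[-0.25  0.02  0.47]
```

View pics/s2.png

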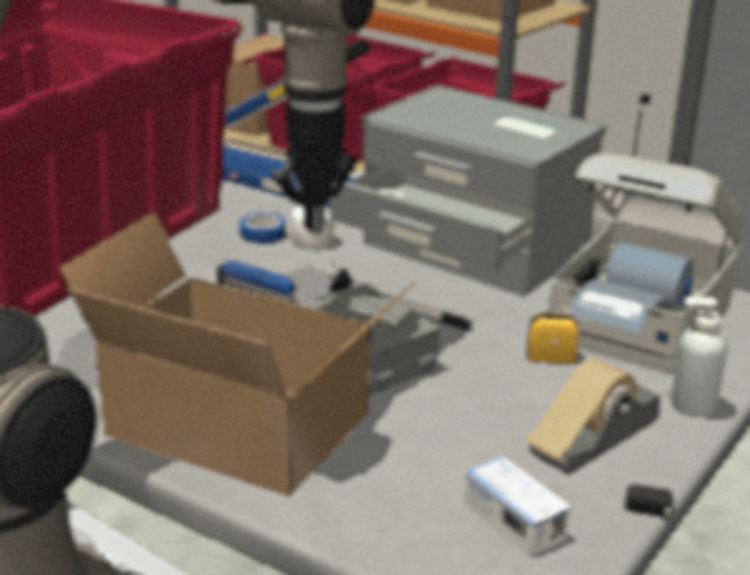

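Emit:
step_arm(
  increments=[-0.3, 0, 2.7, 0, 0, 0, -0.3, 0, 2.7, 0, 0, 0, -0.25, 0, 2.6, 0, 0, 0, 0, 0, 0, 0, -10, 0, 0, 0, 0, 0, -10, 0, 0, 0, 0, 0, 0, 0],
)

```text
t: 4.4
tool_pos: [0.6191, 0.1467, 0.0793]
eef_rot: [0.766, 0.62, -0.134, 0.109]
ft_force: [0.4, -0.5, 0.2]
finger_gap: -0.006
grasp_force: 0.0
```

```bash
python3 - <<'E'
from station import monitor,camera
from h import *
s=monitor.state();print(s["tool_pos"],s["ft_force"])
for z in(.055,.038):print(go(s,case([-.104,0,z])))
E
```

```text
[0.619129   0.14667073 0.07927502] [ 0.42596728 -0.49347637  0.20821563]
[ 0.48 -0.23  2.41]
[ 1.05 -0.23  4.01]
```

Emit:
step_arm(
  increments=[0.25, -0.1, 1.2, 0, 0, 0, 0.25, -0.1, 1.2, 0, 0, 0, 0.14, 0, 0.38, 0, 0, 0, 0.14, 0, 0.38, 0, 0, 0],
)

```text
t: 4.9
tool_pos: [0.6197, 0.1496, 0.0546]
eef_rot: [0.769, 0.618, -0.123, 0.108]
ft_force: [-7.5, 40.9, 55.6]
finger_gap: -0.005
grasp_force: 32.5
```

Emit:
step_arm(
  increments=[0.14, 0, 0.38, 0, 0, 0, 0.14, 0, 0.38, 0, 0, 0, 0, 0, 0, 0, 0, 0],
)

```text
t: 5.28
tool_pos: [0.6202, 0.1499, 0.0537]
eef_rot: [0.769, 0.618, -0.122, 0.111]
ft_force: [-19.5, 39.6, 80.4]
finger_gap: -0.003
grasp_force: 43.5
```

```bash
python3 - <<'E'
from station import monitor,camera
from h import *
s=monitor.state();print(s["tool_pos"],s["ft_force"])
c=camera("top");cv2.imwrite("pics/t3.png",cv2.resize(c["pixels"][120:240,150:350,::-1],None,fx=4,fy=4))
E
```

```text
[0.62022528 0.14993866 0.05366338] [-19.49878818  39.5918281   80.43393243]
```

View pics/t3.png

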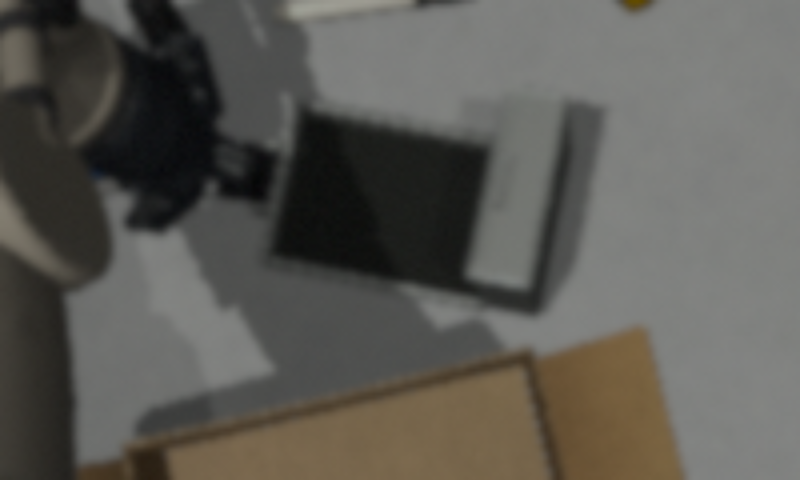

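Emit:
step_arm(
  increments=[0, 0, -1.5, 0, 0, 0, 0, 0, -4, 0, 0, 0, 0, 0, -5, 0, 0, 0, 1, 0, -5, 0, 10, 0, 2, 0, -5, 0, 10, 0, 4, 0, -2, 0, 0, 0, 4, 0, 0, 0, 0, 0],
  fingers=1,
)

```text
t: 6.2
tool_pos: [0.6534, 0.3064, 0.2495]
eef_rot: [0.78, 0.626, 0.003, 0.0]
ft_force: [0.8, 0.5, 0.1]
finger_gap: 0.999
grasp_force: 0.0
```

```bash
python3 - <<'E'
from station import monitor,camera
from h import *
s=monitor.state();print(s["tool_pos"],s["ft_force"],Ro.from_quat(s["eef_rot"]).as_matrix().round(3))
c=camera("top");cv2.imwrite("pics/t4.png",cv2.resize(c["pixels"][125:215,190:310,::-1],None,fx=6,fy=6,interpolation=cv2.INTER_CUBIC))
E
```

```text
[0.65339815 0.30641625 0.24951101] [0.84525462 0.53313145 0.05607177] [[ 0.216  0.976  0.006]
 [ 0.976 -0.216  0.004]
 [ 0.005  0.005 -1.   ]]
```

View pics/t4.png

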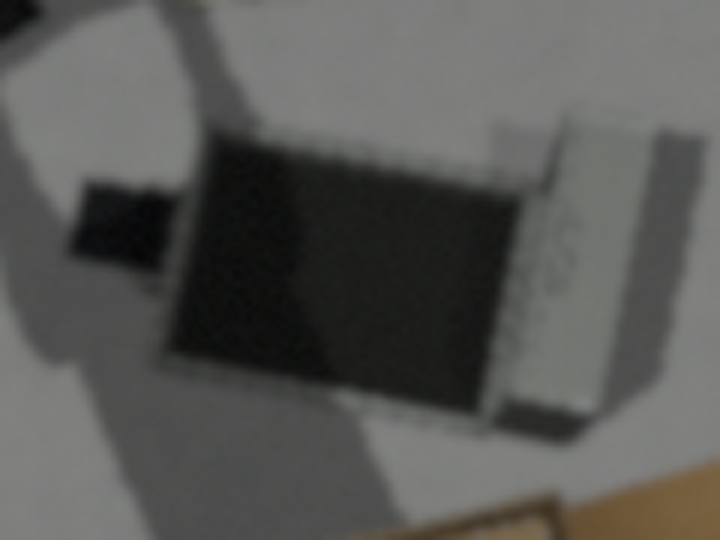

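```bash
python3 - <<'E'
from station import monitor,camera
from h import *
c=camera("top");k=lambda q:[((x+.5)/6-.5+190,(y+.5)/6-.5+125) for x,y in q]
P=onz(c,k([(212,138),(520,192),(480,412),(172,352)]),.026);print(P.round(4),P.mean(0))
for i in range(4):
    d=P[(i+1)%4]-P[i];print(np.linalg.norm(d).round(4),np.degrees(np.arctan2(d[1],d[0])).round(1))
print(onz(c,k([(200,122),(155,368),(130,228),(78,220)]),[.026,.026,.03,.03]).round(4))
hsv=cv2.cvtColor(c["pixels"],cv2.COLOR_RGB2HSV);m=(hsv[...,2]<55).astype(np.uint8);q=m*0;q[135:200,215:280]=m[135:200,215:280]
n,l,st,ce=cv2.connectedComponentsWithStats(q);i=1+np.argmax(st[1:,4]);r=cv2.minAreaRect(cv2.findContours((l==i).astype(np.uint8),0,2)[0][0]);print(ce[i],onz(c,[r[0],ce[i]],.026),r)
print(C,case([-.108,0,0]))
E
```

```text
[[ 0.6548  0.0981  0.026 ]
 [ 0.626  -0.0364  0.026 ]
 [ 0.5297 -0.0157  0.026 ]
 [ 0.5603  0.1175  0.026 ]] [0.59269034 0.04088991 0.026     ]
0.1376 -102.1
0.0985 167.8
0.1367 77.1
0.0964 -11.6
[[0.6621 0.1033 0.026 ]
 [0.5535 0.1251 0.026 ]
 [0.615  0.1345 0.03  ]
 [0.6193 0.1572 0.03  ]]
[245.17102713 170.28488372] [[0.59340178 0.05149179 0.026     ]
 [0.59227184 0.04620941 0.026     ]] ((243.14723205566406, 169.9257354736328), (60.41257095336914, 38.6269645690918), 11.888657569885254)
[0.594  0.0419 0.    ] [0.61700728 0.14742092 0.        ]
```

Emit:
step_arm(
  increments=[-3, -0.45, -1, 0, 0, 0, -5, -0.75, -1, 0, 0, 0, -5, -0.75, -1, 0, 0, 0, -5, -0.75, -1, 0, 0, 0, -5, -0.75, 0, 0, 0, 0, -5, -0.75, 0, 0, 0, 0, -5, -0.75, 0, 0, 0, 0, -5, -0.75, 0, 0, 0, 0, -5, -0.75, 0, 0, 0, 0, -5, -0.75, 0, 0, 0, 0],
)

```text
t: 7.55
tool_pos: [0.4774, -0.1484, 0.2855]
eef_rot: [0.779, 0.627, 0.0, 0.0]
ft_force: [0.6, -0.3, -0.5]
finger_gap: 1.002
grasp_force: 0.0
```

Emit:
step_arm(
  increments=[-5, -0.75, 2, 0, 0, 0, -5, -0.75, 3, 0, 0, 0, -3, -0.5, 4, 0, 0, 2.7, 0, 0, 4, 0, 0, 0, 0, 0, 2, 0, 0, 0, 0, 0, 0, 0, 0, 0, 0, 0, 0, 0, 0, 0],
)

```text
t: 8.43
tool_pos: [0.432, -0.2694, 0.1367]
eef_rot: [0.794, 0.609, 0.0, 0.001]
ft_force: [-0.1, -0.8, -0.2]
finger_gap: 1.003
grasp_force: 0.0
```

```bash
python3 - <<'E'
from station import monitor,camera
from h import *
s=monitor.state();R=Ro.from_quat(s["eef_rot"]).as_matrix();print(s["tool_pos"],s["q"].round(2),R.round(3),np.degrees(np.arctan2(R[1,1],R[0,1])))
print(go(s,[.4266,-.2896,.03]))
E
```

```text
[ 0.43197388 -0.26939562  0.13673104] [-0.71  0.43  1.72  0.    0.98 -0.45] [[ 0.259  0.966  0.001]
 [ 0.966 -0.259 -0.001]
 [-0.     0.002 -1.   ]] -15.030404064642749
[-2.090e+00 -1.000e-02  1.067e+01]
```

Emit:
step_arm(
  increments=[-1.1, 0, 3, 0, 0, 0, -1, 0, 3, 0, 0, 0, 0, 0, 2.5, 0, 0, 0, 0, 0, 1.6, 0, 0, 0, 0, 0, 0.7, 0, 0, 0, 0, 0, 0, 0, 0, 0],
)

```text
t: 9.18
tool_pos: [0.427, -0.2891, 0.0282]
eef_rot: [0.793, 0.609, 0.0, 0.0]
ft_force: [0.7, -0.7, -0.0]
finger_gap: 0.999
grasp_force: 0.0
```

Emit:
step_arm(
  increments=[0, 0, 0, 0, 0, 0, 0, 0, 0, 0, 0, 0, 0, 0, 0, 0, 0, 0, 0, 0, 0, 0, 0, 0, 0, 0, 0, 0, 0, 0, 0, 0, 0, 0, 0, 0],
  fingers=-1,
  force=25,
)

```text
t: 9.93
tool_pos: [0.4271, -0.2893, 0.0286]
eef_rot: [0.793, 0.609, 0.0, 0.001]
ft_force: [-0.3, 0.3, 6.5]
finger_gap: 0.581
grasp_force: 26.1
```

Emit:
step_arm(
  increments=[0, 0, -1, 0, 0, 0, 0, 0, -2, 0, 0, 0, 0, 0, -3, 0, 0, 0, 0, 0, -3, 0, 0, 0, 0, 0, -3, 0, 0, 0, 0, 0, 0, 0, 0, 0, 0, 0, 0, 0, 0, 0],
)

```text
t: 10.8
tool_pos: [0.4263, -0.2886, 0.1472]
eef_rot: [0.793, 0.609, -0.0, -0.001]
ft_force: [0.8, 0.4, -0.9]
finger_gap: 0.579
grasp_force: 26.5
```

```bash
python3 - <<'E'
from station import monitor,camera
from h import *
s=monitor.state();R=Ro.from_quat(s["eef_rot"]).as_matrix();print(s["tool_pos"],R.round(3))
print(go(s,[.5935,.0413,.24]))
c=camera("scene");cv2.imwrite("pics/s5.png",cv2.resize(c["pixels"][100:300,210:450,::-1],None,fx=3,fy=3))
E
```

```text
[ 0.42631665 -0.28861544  0.14723636] [[ 0.258  0.966 -0.001]
 [ 0.966 -0.258  0.001]
 [ 0.001 -0.001 -1.   ]]
[36.2   7.62 -9.26]
```

View pics/s5.png

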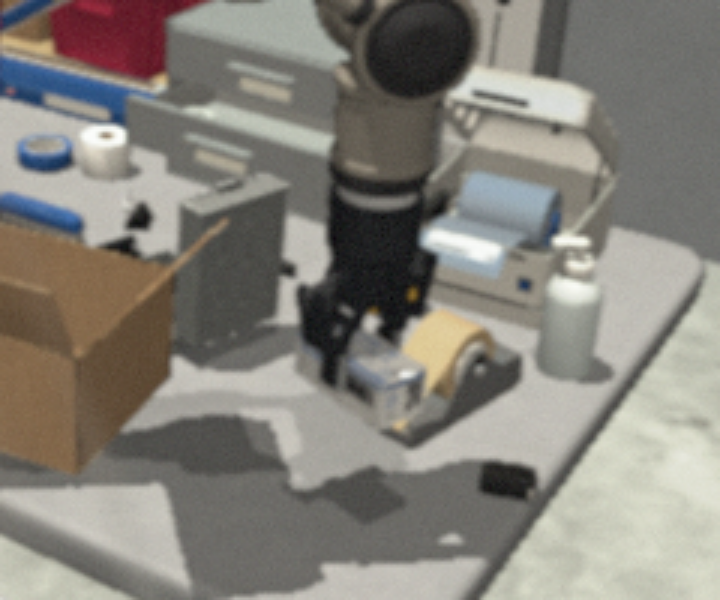

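Emit:
step_arm(
  increments=[0, 0, -4, 0, 0, 0, 0, 0, -4, 0, 0, 0, 2, 0.5, -4, 0, 0, 0, 4, 0.8, 0, 0, 0, 0, 5, 1.1, 0, 0, 0, 0, 5, 1.1, 0, 0, 0, 0, 5, 1.1, 0, 0, 0, 0, 5, 1.1, 0, 0, 0, 0, 5, 1.1, 0, 0, 0, 0, 4, 0.7, 0, 0, 0, 0],
)

```text
t: 12.1
tool_pos: [0.5899, 0.0317, 0.266]
eef_rot: [0.793, 0.609, -0.001, -0.001]
ft_force: [0.5, -0.8, -1.2]
finger_gap: 0.579
grasp_force: 26.6
```

Emit:
step_arm(
  increments=[1, 0, 0, 0, 0, -1.4, 0, 0, 0, 0, 0, -1.4, 0, 0, 0, 0, 0, 0],
)

```text
t: 12.48
tool_pos: [0.5918, 0.0382, 0.2675]
eef_rot: [0.778, 0.628, -0.0, -0.0]
ft_force: [0.7, -0.3, -0.5]
finger_gap: 0.582
grasp_force: 26.5
```

```bash
python3 - <<'E'
from station import monitor,camera
from h import *
s=monitor.state();R=Ro.from_quat(s["eef_rot"]).as_matrix();print(s["tool_pos"],np.degrees(np.arctan2(R[1,1],R[0,1])),s["ft_force"])
print(go(s,[.5935,.0413,.034]))
E
```

```text
[0.59176765 0.03815161 0.26747419] -12.223258791081427 [ 0.66079007 -0.25495842 -0.45910038]
[ 0.36  0.12 23.35]
```

Emit:
step_arm(
  increments=[0.35, 0.1, 3, 0, 0, 0, 0, 0, 4, 0, 0, 0, 0, 0, 4, 0, 0, 0, 0, 0, 4, 0, 0, 0, 0, 0, 3, 0, 0, 0, 0, 0, 2, 0, 0, 0, 0, 0, 0, 0, 0, 0],
)

```text
t: 13.35
tool_pos: [0.5927, 0.0414, 0.0666]
eef_rot: [0.779, 0.627, -0.001, -0.001]
ft_force: [0.1, 0.0, 0.2]
finger_gap: 0.585
grasp_force: 26.5
```

```bash
python3 - <<'E'
from station import monitor,camera
from h import *
s=monitor.state();print(s["tool_pos"],go(s,[.5935,.0413,.034]),s["ft_force"])
c=camera("top");cv2.imwrite("pics/t6.png",cv2.resize(c["pixels"][125:215,190:310,::-1],None,fx=5,fy=5,interpolation=cv2.INTER_CUBIC))
E
```

```text
[0.59272544 0.04135985 0.06655041] [0.01 0.09 3.25] [0.10343391 0.01605409 0.18761505]
```

View pics/t6.png

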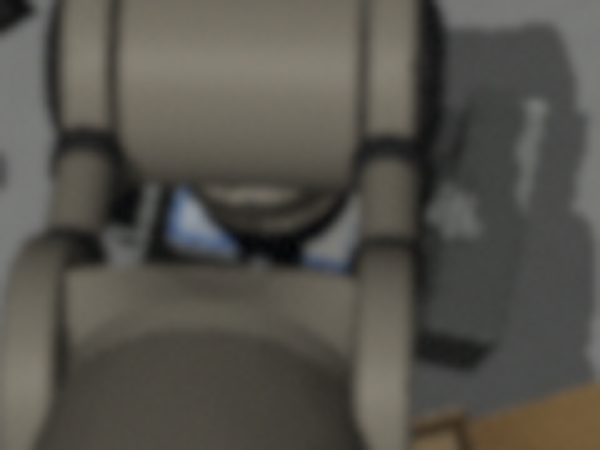

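Emit:
step_arm(
  increments=[0, 0.05, 1.2, 0, 0, 0, 0, 0, 1, 0, 0, 0, 0, 0, 0.4, 0, 0, 0, 0, 0, 0.3, 0, 0, 0, 0, 0, 0, 0, 0, 0],
)

```text
t: 14.02
tool_pos: [0.5944, 0.0426, 0.0387]
eef_rot: [0.778, 0.628, -0.0, -0.0]
ft_force: [0.4, -0.7, -0.4]
finger_gap: 0.582
grasp_force: 26.5
```

Emit:
step_arm(
  increments=[0, 0, 0.2, 0, 0, 0, 0, 0, 0, 0, 0, 0, 0, 0, 0, 0, 0, 0],
)

```text
t: 14.4
tool_pos: [0.5945, 0.0425, 0.0369]
eef_rot: [0.778, 0.628, 0.0, 0.0]
ft_force: [-0.4, -0.2, -0.6]
finger_gap: 0.584
grasp_force: 26.5
```

Emit:
step_arm(
  increments=[0, 0, 0.15, 0, 0, 0, 0, 0, 0.15, 0, 0, 0, 0, 0, 0, 0, 0, 0],
)

```text
t: 14.78
tool_pos: [0.5944, 0.0425, 0.0337]
eef_rot: [0.778, 0.628, -0.0, -0.0]
ft_force: [0.2, -0.4, -0.9]
finger_gap: 0.583
grasp_force: 26.5
```

Emit:
step_arm(
  increments=[0, 0, 0.1, 0, 0, 0, 0, 0, 0, 0, 0, 0],
)

```text
t: 15.02
tool_pos: [0.5944, 0.0425, 0.0336]
eef_rot: [0.778, 0.628, 0.0, 0.0]
ft_force: [-3.1, 0.0, 5.9]
finger_gap: 0.58
grasp_force: 27.1
```

Emit:
step_arm(
  increments=[0, 0, 0, 0, 0, 0, 0, 0, 0, 0, 0, 0, 0, 0, 0, 0, 0, 0],
  fingers=0.4,
)

```text
t: 15.4
tool_pos: [0.5944, 0.0425, 0.0327]
eef_rot: [0.778, 0.628, -0.0, -0.0]
ft_force: [0.5, -0.6, 0.3]
finger_gap: 0.696
grasp_force: 0.0
```

Emit:
step_arm(
  increments=[0, 0, -1, 0, 0, 0, 0, 0, -2, 0, 0, 0, 0, 0, -3, 0, 0, 0, 0, 0, -4, 0, 0, 0, 0, 0, -4, 0, 0, 0, 0, 0, -4, 0, 0, 0, 0, 0, -4, 0, 0, 0, 0, 0, -4, 0, 0, 0],
)

```text
t: 16.4
tool_pos: [0.5941, 0.0425, 0.295]
eef_rot: [0.778, 0.628, 0.0, 0.0]
ft_force: [1.7, -0.2, 0.1]
finger_gap: 0.696
grasp_force: 0.0
```

Emit:
step_arm(
  increments=[-3.5, 0, 0, 0, 0, 0, -4.5, 0, 0, 0, 0, 0, -4.5, 0, 0, 0, 0, 0, -3, 0, 0, 0, 0, 0, 0, 0, 0, 0, 0, 0],
  fingers=-1,
)

```text
t: 17.02
tool_pos: [0.5612, -0.1109, 0.2935]
eef_rot: [0.779, 0.627, 0.0, 0.0]
ft_force: [-0.5, 0.5, -0.2]
finger_gap: -0.001
grasp_force: 0.0
```

```bash
sed -i 's/C=np.array.*/C=np.array([.5935,.0413,0.]); A=np.radians(-102.2)/' h.py; python3 - <<'E'
from station import monitor,camera
from h import *
s=monitor.state();print(s["tool_pos"],go(s,case([.15,0,.174])))
c=camera("top");cv2.imwrite("pics/t7.png",cv2.resize(c["pixels"][125:235,190:350,::-1],None,fx=5,fy=5,interpolation=cv2.INTER_CUBIC))
prev=None
for th in np.r_[1.6:-.01:-.1]:
    p=np.array([.076-.132*np.cos(th)+.035*np.sin(th)+.011,.026+.132*np.sin(th)+.035*np.cos(th)+.017])*100
    print(th.round(1),p.round(2),None if prev is None else (-(p-prev)).round(2)); prev=p
E
```

```text
[ 0.56120414 -0.11093967  0.29346266] [ 0.57 -0.07 11.95]
1.6 [12.58 17.39] None
1.5 [11.26 17.71] [ 1.33 -0.32]
1.4 [ 9.91 17.9 ] [ 1.35 -0.19]
1.3 [ 8.54 17.96] [ 1.36 -0.05]
1.2 [ 7.18 17.87] [1.36 0.08]
1.1 [ 5.83 17.65] [1.35 0.22]
1.0 [ 4.51 17.3 ] [1.32 0.35]
0.9 [ 3.24 16.82] [1.28 0.48]
0.8 [ 2.01 16.21] [1.22 0.61]
0.7 [ 0.86 15.48] [1.16 0.73]
0.6 [-0.22 14.64] [1.08 0.84]
0.5 [-1.21 13.7 ] [0.99 0.94]
0.4 [-2.1  12.66] [0.89 1.04]
0.3 [-2.88 11.54] [0.78 1.12]
0.2 [-3.54 10.35] [0.67 1.19]
0.1 [-4.08  9.1 ] [0.54 1.25]
-0.0 [-4.5  7.8] [0.42 1.3 ]
```

View pics/t7.png

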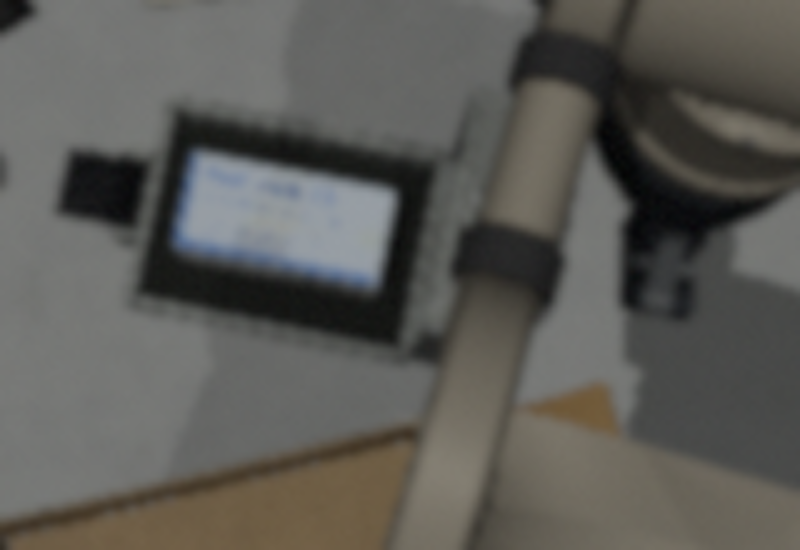

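Emit:
step_arm(
  increments=[0, 0, 3, 0, 0, 0, 0, 0, 4, 0, 0, 0, 0, 0, 3, 0, 0, 0, 0, 0, 2, 0, 0, 0, 0, 0, 0, 0, 0, 0],
)

```text
t: 17.7
tool_pos: [0.5612, -0.1075, 0.1717]
eef_rot: [0.778, 0.629, -0.001, -0.001]
ft_force: [0.1, -0.2, 1.2]
finger_gap: -0.0
grasp_force: 0.0
```

Emit:
step_arm(
  increments=[0.8, 0, 0, 0, 0, 0, 0.8, 0, 0, 0, 0, 0, 0.8, 0, 0, 0, 0, 0, 0.8, 0, -0.1, 0, 0, 0, 0.8, 0, -0.1, 0, 0, 0, 0, 0, 0, 0, 0, 0],
)

```text
t: 18.45
tool_pos: [0.5704, -0.0694, 0.1751]
eef_rot: [0.778, 0.628, 0.0, 0.0]
ft_force: [0.0, -1.2, 0.8]
finger_gap: -0.002
grasp_force: 0.6
```

```bash
python3 - <<'E'
from station import monitor,camera
from h import *
s=monitor.state();print(s["tool_pos"],s["ft_force"],-go(s,case([0,0,0])))
E
```

```text
[ 0.57043898 -0.06943477  0.17511866] [ 0.02226027 -1.20268095  0.83619904] [-11.31   0.08 -17.51]
```

Emit:
step_arm(
  increments=[1.35, 0, -0.3, 0, 0, 0, 1.35, 0, -0.1, 0, 0, 0, 1.35, 0, 0.1, 0, 0, 0, 1.35, 0, 0.2, 0, 0, 0, 1.3, 0, 0.35, 0, 0, 0, 1.3, 0, 0.5, 0, 0, 0, 1.2, 0, 0.6, 0, 0, 0],
)

```text
t: 19.32
tool_pos: [0.5897, 0.021, 0.1609]
eef_rot: [0.778, 0.628, 0.0, -0.0]
ft_force: [0.5, -1.2, 1.1]
finger_gap: 0.0
grasp_force: 0.7
```

```bash
python3 - <<'E'
from station import monitor,camera
from h import *
s=monitor.state();print(s["tool_pos"],s["ft_force"],-go(s,case([0,0,0])))
E
```

```text
[0.58972221 0.02096207 0.1609442 ] [ 0.53067913 -1.19857509  1.11604101] [ -2.06   0.06 -16.09]
```

Tracking the arc exactly (θ≈0.8). Continue down to θ≈0.1.

Emit:
step_arm(
  increments=[1.15, 0, 0.7, 0, 0, 0, 1.1, 0, 0.85, 0, 0, 0, 1, 0, 0.95, 0, 0, 0, 0.9, 0, 1, 0, 0, 0, 0.8, 0, 1.1, 0, 0, 0, 0.65, 0, 1.2, 0, 0, 0, 0.5, 0, 1.25, 0, 0, 0],
)

```text
t: 20.2
tool_pos: [0.6024, 0.0802, 0.09]
eef_rot: [0.778, 0.628, 0.0, -0.0]
ft_force: [1.0, 0.6, 1.8]
finger_gap: -0.003
grasp_force: 1.0
```

Emit:
step_arm(
  increments=[0.3, 0, 0.6, 0, 0, 0, 0.1, 0, 0.4, 0, 0, 0, 0, 0, 0.2, 0, 0, 0, 0, 0, 0, 0, 0, 0],
)

```text
t: 20.7
tool_pos: [0.6033, 0.0837, 0.0787]
eef_rot: [0.778, 0.628, 0.0, -0.0]
ft_force: [-0.1, 0.7, 2.4]
finger_gap: 0.001
grasp_force: 1.0
```

```bash
python3 - <<'E'
from station import monitor,camera
from h import *
s=monitor.state();print(s["tool_pos"],s["ft_force"],-go(s,case([0,0,0])))
E
```

```text
[0.60327253 0.08374904 0.07871003] [-0.10012845  0.70272307  2.42597619] [ 4.36  0.06 -7.87]
```

Emit:
step_arm(
  increments=[0, 0, 0.15, 0, 0, 0, 0, 0, 0.1, 0, 0, 0],
)

```text
t: 20.95
tool_pos: [0.6033, 0.0837, 0.0764]
eef_rot: [0.778, 0.628, 0.0, -0.0]
ft_force: [0.0, 2.1, 6.4]
finger_gap: 0.002
grasp_force: 3.1
```

Emit:
step_arm(
  increments=[0, 0, 0.1, 0, 0, 0, 0, 0, 0, 0, 0, 0],
)

```text
t: 21.2
tool_pos: [0.6033, 0.0838, 0.0761]
eef_rot: [0.778, 0.628, 0.0, 0.0]
ft_force: [-2.4, 1.7, 8.1]
finger_gap: -0.002
grasp_force: 4.1
```

Emit:
step_arm(
  increments=[0, 0, 0.1, 0, 0, 0, 0, 0, 0, 0, 0, 0],
)

```text
t: 21.45
tool_pos: [0.6034, 0.0839, 0.0756]
eef_rot: [0.778, 0.628, 0.001, 0.0]
ft_force: [-2.6, 2.3, 11.5]
finger_gap: -0.001
grasp_force: 5.7
```

Emit:
step_arm(
  increments=[0, 0, 0.15, 0, 0, 0, 0, 0, 0, 0, 0, 0],
)

```text
t: 21.7
tool_pos: [0.6035, 0.0841, 0.0749]
eef_rot: [0.778, 0.628, 0.001, 0.0]
ft_force: [-4.9, 3.2, 16.6]
finger_gap: 0.001
grasp_force: 8.3
```

Emit:
step_arm(
  increments=[0, 0, 0.15, 0, 0, 0, 0, 0, 0, 0, 0, 0],
)

```text
t: 21.95
tool_pos: [0.6036, 0.0842, 0.0741]
eef_rot: [0.778, 0.628, 0.001, 0.0]
ft_force: [-6.8, 3.4, 20.7]
finger_gap: -0.003
grasp_force: 10.8
```

Emit:
step_arm(
  increments=[0, 0, 0.2, 0, 0, 0, 0, 0, 0, 0, 0, 0],
)

```text
t: 22.2
tool_pos: [0.6037, 0.0844, 0.0732]
eef_rot: [0.778, 0.628, 0.001, 0.0]
ft_force: [-9.0, 3.9, 28.1]
finger_gap: 0.001
grasp_force: 14.2
```

Emit:
step_arm(
  increments=[0, 0, -1, 0, 0, 0, 0, 0, -0.3, 0, 0, 0, 0, 0, 0, 0, 0, 0],
)

```text
t: 22.58
tool_pos: [0.6029, 0.0834, 0.0817]
eef_rot: [0.778, 0.628, -0.0, -0.0]
ft_force: [0.9, -0.8, 0.4]
finger_gap: 0.002
grasp_force: 0.0
```

```bash
python3 - <<'E'
from station import monitor,camera
from h import *
s=monitor.state();print(s["tool_pos"],s["ft_force"],-go(s,case([0,0,0])))
E
```

```text
[0.60292023 0.08335905 0.08170585] [ 0.94512818 -0.77761717  0.44212767] [ 4.31  0.03 -8.17]
```

Emit:
step_arm(
  increments=[0, 0, -1, 0, 0, 0, 0, 0, -2, 0, 0, 0, 0, 0, -4, 0, 0, 0, 0, 0, -5, 0, 0, 0, 0, 0, -5, 0, 0, 0, 5, 0, -2, 0, 0, 0, 5, 0, 0, 0, 0, 0, 5, 0, 0, 0, 0, 0, 5, 0, 0, 0, 0, 0, 0, 0, 0, 0, 0, 0],
)

```text
t: 23.82
tool_pos: [0.6448, 0.2828, 0.2711]
eef_rot: [0.777, 0.63, -0.0, -0.001]
ft_force: [-0.4, -0.4, -0.1]
finger_gap: -0.004
grasp_force: 0.0
```

```bash
python3 - <<'E'
from station import monitor,camera
from h import *
s=monitor.state();print(s["t"],s["tool_pos"],s["ft_force"])
a=camera("top")["pixels"][110:260,110:310,::-1];b=camera("scene")["pixels"][110:260,170:370,::-1]
cv2.imwrite("pics/f.png",cv2.resize(np.hstack([a,b]),None,fx=2,fy=2,interpolation=cv2.INTER_CUBIC))
E
```

```text
23.825 [0.64484212 0.28275395 0.27110041] [-0.43366083 -0.35453632 -0.14914667]
```

View pics/f.png

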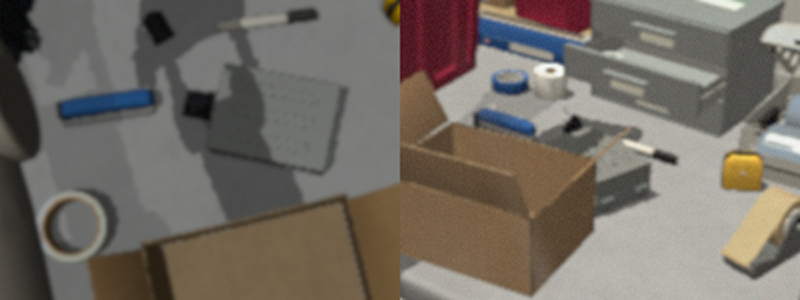

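The lid is shut and stays shut. The tape roll and the stapler are where they were, and the arm is clear.

```bash
python3 -c "
from station import workorder
print(workorder.job_done())"
```

```text
the job is handed in; nothing more can be done
None
```

The job is handed in at about 24 s: the case was popped open, the carton laid flat inside, and the lid pushed shut and staying latched, with the tape roll and stapler untouched. One risk: pressing the tab pushed the wrist force to about 90 N, under its 120 N limit, and I could not confirm that only the fingertips, not the gripper's body (40 N limit), were bearing that load.

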